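# Mark the curved hole row on the leatherworker's jig

### The arm

A 7-joint arm with a two-finger parallel gripper is mounted at the origin on the work surface. World frame = base frame: x ahead of the robot, y to its left, z up, the work surface at z = 0. Lengths are in mm, angles in rad, forces in N, time in s.
With the tool pointing down it reaches from about 400 to 875 mm from the base axis. Payload 4.4 kg.
Tool frame: the origin (TCP) lies at the very end of the fingers, on their centre line; the grasp point (between the pads) lies 19 mm behind it; y points along the fingers, x is the direction in which the jaws open and shut, and the axes are right-handed (so a half turn about y gives the same grasp; the last joint's range is limited). The gripper opens to 85 mm and grips with 20 to 120 N. Pads are 22 mm wide; open, the fingers measure 114 mm over their backs; the gripper's body (76 mm by 85 mm) begins 54 mm behind the grasp point. The pads swing forward as they close: fully open they stand 13 mm farther back than shut.
Start: joints at [1.1, 0.628, 0.038, 1.517, -0.027, 0.996, -0.02], TCP at [256.021, -597.471, 231.313] pointing down, gripper open.
Joint ranges: [-3.06, 3.06], [-0.37, 2.12], [-1.25, 1.32], [0.18, 2.47], [-1.1, 4.24], [0.23, 1.98], [-2.94, 2.94]. Speed limits (rad/s): [2.57, 2.57, 3.14, 3.14, 3.14, 3.14, 3.14].

### API

Orientations are given as a rotation vector (axis times angle).
In Python, from bench import env, camera, camera_info, job gives the robot as it stands.
- The arm moves only by the tool apply_moves, never from a script. Its argument "deltas" is a list of rows, each a list of 7 numbers: the shift along the tool's x, y, z in cm, then the turn, a rotation vector about the tool's x, y, z in rad, then the finger opening in cm, from 0 to 8.54. A call has 1 to 12 rows; each row is the pose to reach, as a shift and turn from the pose measured when the call began, along the tool's axes at that moment; what a row does not reach only later rows make up. A row lasts 1/12 s, in which the tool goes at most 41.7 mm and 7.16 degrees, less where a joint would pass 70% of its speed; a pose out of reach is approached as far as the arm can. A call with a gripper value outside its range is refused whole. The fingers move at their own pace and stop on an object; "squeeze" is the grip in N (left out, the last holds). Time passes only in rows, so rows that repeat a pose let the fingers close. It gives the time, the measured TCP pose, the force and the opening at its end, in the units of the state.
- env.get_state(): the state, without advancing time (a new reading comes with each control period).
- camera(name): name is "scene" or "top" or "wrist"; returns the picture (384x512x3 uint8, blue, green, red); there is no depth.
- camera_info(name): a dict with "fx", "fy", "cx", "cy" (pixels), "rvec" (rotation vector, rad) and "tvec" (3), from world to camera coordinates, as OpenCV has them; the wrist camera has in their place "mount" (4x4, takes a point from camera to tool coordinates, whose origin is the TCP and whose axes are the tool frame's). Camera axes: x right, y down, z forward; pixel columns grow to the right and rows downward; lengths in mm; the calibration is good to about 2 mm. A picture is of the moment at which its call begins: read the wrist's pose just before it. camera_info takes no time and is no camera call.
- job.job_done(): hands the job in, once; it reports no verdict.
The state is a dict: "t": time; "q": joint angles; "joint_velocities": joint speeds; "joint_torque": joint torques, N m; "tool_pos": TCP position; "tcp_rot": TCP orientation; "contact_force": force on the tool from outside, world axes, zero at the start; "moment": the same for the moment, N m; "grip_width": finger opening in mm.
Only numpy, scipy, OpenCV 4.12 (cv2) and the standard library are available. Lean on these libraries where they do the work, as an engineer would, in place of code of your own. Each camera call takes 0.05 s, during which the arm holds its last target. There are 200 camera calls.

### The job

Run your fingertips lightly along the curved row of sprung brass domes on the marking jig, from the end where the red bobbin stands to the end where the green one stands, pressing every dome down a little in turn so that each makes its mark. Finish with the fingertips still resting on the last dome, holding that one down. Do not move, lift or knock over the bobbins or anything else on the bench.

Things in the scene. Friction and masses are not known exactly. Their poses are not given: they have to be found in the camera images.
- jig: Marking jig, fixed to the bench: plywood block 120 (x) by 280 (y) by 18 mm thick on a cork foot 2 mm wider all round (included). Six brass domes stand in its top on a black arc of 130 mm radius bulging to -x. Origin at bench level, z up; block from x = -65 to +55 mm. Fixed wooden knob, 26 mm wide, 28 mm tall, on the top at x = 33, y = 0. Jig yaw within 0.5 rad
- dome1_top (a point): Crown of brass dome 1, at jig x = -13.1, y = 79.1 mm (dome1 to dome6 follow along the curve from the jig's +y end, 34 mm apart). When up, 5 mm above the block's top, 23 mm above the bench. A spherical cap of 14.6 mm radius, 22 mm wide at the block, in a black ring 27 mm wide. The point moves down with the dome; fingers can slide over it from the side
- dome1 (a joint): How far dome 1 is pressed straight down, in m: 0 up, 0.0045 at its stop, almost flush. A spring of 0.8 N per mm, with 0.3 N of preload, lifts it again when released. It makes its mark from 0.0015 on
- dome2_top (a point): Crown of brass dome 2, at jig x = -30.1, y = 49.7 mm (dome1 to dome6 follow along the curve from the jig's +y end, 34 mm apart). When up, 5 mm above the block's top, 23 mm above the bench. A spherical cap of 14.6 mm radius, 22 mm wide at the block, in a black ring 27 mm wide. The point moves down with the dome; fingers can slide over it from the side
- dome2 (a joint): How far dome 2 is pressed straight down, in m: 0 up, 0.0045 at its stop, almost flush. A spring of 0.8 N per mm, with 0.3 N of preload, lifts it again when released. It makes its mark from 0.0015 on
- dome3_top (a point): Crown of brass dome 3, at jig x = -38.9, y = 17.0 mm (dome1 to dome6 follow along the curve from the jig's +y end, 34 mm apart). When up, 5 mm above the block's top, 23 mm above the bench. A spherical cap of 14.6 mm radius, 22 mm wide at the block, in a black ring 27 mm wide. The point moves down with the dome; fingers can slide over it from the side
- dome3 (a joint): How far dome 3 is pressed straight down, in m: 0 up, 0.0045 at its stop, almost flush. A spring of 0.8 N per mm, with 0.3 N of preload, lifts it again when released. It makes its mark from 0.0015 on
- dome4_top (a point): Crown of brass dome 4, at jig x = -38.9, y = -17.0 mm (dome1 to dome6 follow along the curve from the jig's +y end, 34 mm apart). When up, 5 mm above the block's top, 23 mm above the bench. A spherical cap of 14.6 mm radius, 22 mm wide at the block, in a black ring 27 mm wide. The point moves down with the dome; fingers can slide over it from the side
- dome4 (a joint): How far dome 4 is pressed straight down, in m: 0 up, 0.0045 at its stop, almost flush. A spring of 0.8 N per mm, with 0.3 N of preload, lifts it again when released. It makes its mark from 0.0015 on
- dome5_top (a point): Crown of brass dome 5, at jig x = -30.1, y = -49.7 mm (dome1 to dome6 follow along the curve from the jig's +y end, 34 mm apart). When up, 5 mm above the block's top, 23 mm above the bench. A spherical cap of 14.6 mm radius, 22 mm wide at the block, in a black ring 27 mm wide. The point moves down with the dome; fingers can slide over it from the side
- dome5 (a joint): How far dome 5 is pressed straight down, in m: 0 up, 0.0045 at its stop, almost flush. A spring of 0.8 N per mm, with 0.3 N of preload, lifts it again when released. It makes its mark from 0.0015 on
- dome6_top (a point): Crown of brass dome 6, at jig x = -13.1, y = -79.1 mm (dome1 to dome6 follow along the curve from the jig's +y end, 34 mm apart). When up, 5 mm above the block's top, 23 mm above the bench. A spherical cap of 14.6 mm radius, 22 mm wide at the block, in a black ring 27 mm wide. The point moves down with the dome; fingers can slide over it from the side
- dome6 (a joint): How far dome 6 is pressed straight down, in m: 0 up, 0.0045 at its stop, almost flush. A spring of 0.8 N per mm, with 0.3 N of preload, lifts it again when released. It makes its mark from 0.0015 on
- red_bobbin_mid (a point): Middle (14 mm above its foot) of a small thread bobbin with red thread and white flanges, 22 mm wide, 28 mm tall, 40 g, standing loose on the block's top 45 mm beyond the dome at one end of the row; it shows where the row starts, and may stand at either end. Not to be moved
- green_bobbin_mid (a point): Middle (14 mm above its foot) of a small thread bobbin with green thread and white flanges, 22 mm wide, 28 mm tall, 40 g, standing loose on the block's top 45 mm beyond the dome at one end of the row; it shows where the row finishes, at the other end from the red one. Not to be moved
- awl: Awl with a wooden handle, lying loose on the bench in front of the jig's -x edge: 127 mm long along its x, 25 mm thick; origin under its middle on the bench. Not to be moved
- thread_cone: Tall cone of cream thread on a black foot, loose: 94 mm wide at the foot, 167 mm tall; origin at the centre of its underside. Not to be moved
- steel_mug: Steel mug, loose, 76 mm wide, 85 mm tall, handle at its +y; origin at the centre of its underside. Not to be moved
- paste_jar: Clear jar with a blue cap, loose, 56 mm wide, 62 mm tall; origin at the centre of its underside. Not to be moved
- mallet: White-headed mallet lying loose: head 70 mm long and 48 mm thick, wooden handle 22 mm thick to its +x, 230 mm long in all; origin on the bench below the head's middle. Not to be moved

How it is judged (in metres and radians):
On the way, in this order (a step that is already met when the one before it is completed fails the run):
1. the first dome counted from the red bobbin is pressed down at least 1.5 mm (((horizontal distance between red_bobbin_mid and dome1_top below 0.1 m and value of joint dome1 above 0.0015 m) or (not (horizontal distance between red_bobbin_mid and dome1_top below 0.1 m) and value of joint dome6 above 0.0015 m))), for 0.08 s.
2. the second dome counted from the red bobbin is pressed down at least 1.5 mm (((horizontal distance between red_bobbin_mid and dome1_top below 0.1 m and value of joint dome2 above 0.0015 m) or (not (horizontal distance between red_bobbin_mid and dome1_top below 0.1 m) and value of joint dome5 above 0.0015 m))), for 0.08 s.
3. the third dome counted from the red bobbin is pressed down at least 1.5 mm (((horizontal distance between red_bobbin_mid and dome1_top below 0.1 m and value of joint dome3 above 0.0015 m) or (not (horizontal distance between red_bobbin_mid and dome1_top below 0.1 m) and value of joint dome4 above 0.0015 m))), for 0.08 s.
4. the fourth dome counted from the red bobbin is pressed down at least 1.5 mm (((horizontal distance between red_bobbin_mid and dome1_top below 0.1 m and value of joint dome4 above 0.0015 m) or (not (horizontal distance between red_bobbin_mid and dome1_top below 0.1 m) and value of joint dome3 above 0.0015 m))), for 0.08 s.
5. the fifth dome counted from the red bobbin is pressed down at least 1.5 mm (((horizontal distance between red_bobbin_mid and dome1_top below 0.1 m and value of joint dome5 above 0.0015 m) or (not (horizontal distance between red_bobbin_mid and dome1_top below 0.1 m) and value of joint dome2 above 0.0015 m))), for 0.08 s.
6. the sixth dome counted from the red bobbin is pressed down at least 1.5 mm (((horizontal distance between red_bobbin_mid and dome1_top below 0.1 m and value of joint dome6 above 0.0015 m) or (not (horizontal distance between red_bobbin_mid and dome1_top below 0.1 m) and value of joint dome1 above 0.0015 m))), for 0.08 s.
At the end, for the whole second after the job is handed in: All six domes were pressed 1.5 mm or more in turn from the red end to the green; the last is still held down 1.5 mm or more by the fingers (over 0.4 N), the others are up (within 1 mm); bobbins upright within 0.15 rad, every bystander within 12 mm of its start (((horizontal distance between red_bobbin_mid and dome1_top below 0.1 m and (value of joint dome6 above 0.0015 m and value of joint each of dome1, dome2, dome3, dome4, dome5 below 0.001 m and contact force between the fingers and dome6 above 0.4 N)) or (not (horizontal distance between red_bobbin_mid and dome1_top below 0.1 m) and (value of joint dome1 above 0.0015 m and value of joint each of dome6, dome5, dome4, dome3, dome2 below 0.001 m and contact force between the fingers and dome1 above 0.4 N))) and distance of each of red_bobbin_mid, green_bobbin_mid, awl, thread_cone, steel_mug, paste_jar, mallet from where it was at the start of the episode below 0.012 m and angle between each of red_bobbin_mid, green_bobbin_mid's own z axis and vertical below 0.15 rad); the arm keeps its last pose, push and grip.
It fails at once if a bobbin is lifted, carried, knocked or shifted by more than 12 mm (distance of any of red_bobbin_mid, green_bobbin_mid from where it was at the start of the episode above 0.012 m).
It fails at once if the awl, mallet, mug, jar or thread cone is lifted, carried or shifted by more than 12 mm (distance of any of awl, thread_cone, steel_mug, paste_jar, mallet from where it was at the start of the episode above 0.012 m).
It fails at once if the fingers press on the jig or its domes with more than 25 N (contact force between the fingers and jig above 25 N).
It also fails if it takes over 40 s, if anything falls off the work surface, if the arm or the gripper's body presses on something with over 40 N, if the wrist force passes 120 N, or if a joint passes its speed limit or range.

## Working session

There is one attempt and no reset: what is moved stays moved. The work goes in short steps, Python scripts to look and compute and a tool call to move; the robot and the scene stay as the last step left them, time stands still between calls to the robot, and variables do not carry over. Pictures are saved under pics/ and viewed, about 8 in all and at most 12, crops included, and the job is handed in when it is done.

Besides the shell and the picture viewer there is one more tool, called after "Emit:" by a JSON object that holds its "api" and its "payload". apply_moves: Moves the arm, as the interface text tells. Its arguments: {"type":"object","properties":{"deltas":{"type":"array","items":{"type":"array","items":{"type":"number"}}},"squeeze":{"type":"number"}},"required":["deltas"]}

```bash
mkdir -p pics; python3 - <<'E'
from bench import env,camera,camera_info,job
import cv2,numpy as np
s=env.get_state();print({k:np.round(v,3).tolist() for k,v in s.items()})
for n in("top","scene"):
    cv2.imwrite(f"pics/{n}0.png",camera(n)); print(n,camera_info(n))
print(camera_info("wrist"))
E
```

```text
{'t': 0.0, 'q': [1.1, 0.629, 0.038, 1.518, -0.027, 0.996, -0.02], 'joint_velocities': [0.0, -0.001, -0.0, -0.0, -0.002, 0.001, -0.002], 'joint_torque': [0.0, -56.34, 1.226, -19.345, 0.011, 0.01, 0.0], 'tool_pos': [255.781, -596.875, 230.39], 'tcp_rot': [-1.373, 0.907, -0.905], 'contact_force': [0.468, -0.033, 0.233], 'moment': [-0.016, 0.025, -0.048], 'grip_width': 85.114}
top {'fx': 406.82852275441826, 'fy': 406.82852275441826, 'cx': 257.01427063611237, 'cy': 190.76113841607423, 'rvec': array([ 2.21330871, -2.18574435,  0.12140539]), 'tvec': array([ -35.0801625 ,  612.53532252, 1158.51527044])}
scene {'fx': 493.50411442750277, 'fy': 493.50411442750277, 'cx': 260.0691692914388, 'cy': 183.7810942818534, 'rvec': array([ 2.36037723,  0.86272285, -0.28359285]), 'tvec': array([-486.56764675, -271.2113847 , 1564.07543106])}
{'fx': 305.9734257569026, 'fy': 305.9734257569026, 'cx': 255.6004464971457, 'cy': 194.60151445907124, 'mount': array([[ 9.99999858e-01, -5.30474280e-04, -4.05499869e-05,
        -1.44022868e+00],
       [-1.33629900e-04, -3.24218265e-01,  9.45982293e-01,
        -1.41758114e+02],
       [-5.14966322e-04, -9.45982154e-01, -3.24218290e-01,
         8.41565063e+01],
       [ 0.00000000e+00,  0.00000000e+00,  0.00000000e+00,
         1.00000000e+00]])}
```

View pics/top0.png

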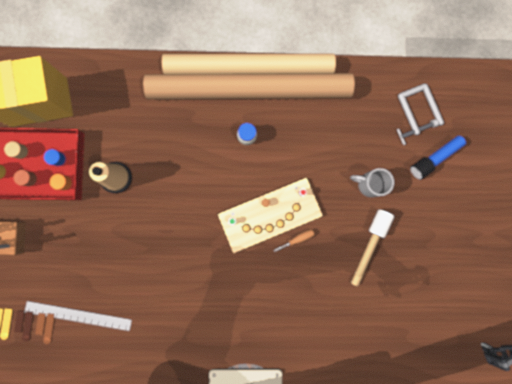

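View pics/scene0.png

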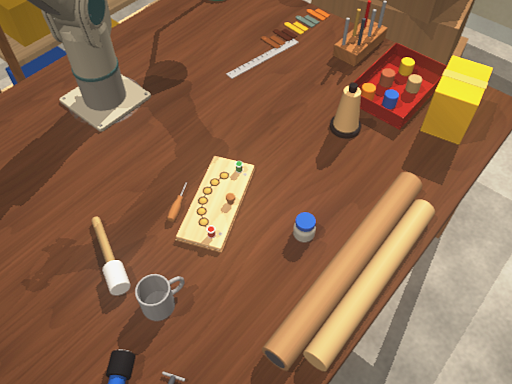

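```bash
cat > h.py <<'E'
import numpy as np,cv2
from scipy.optimize import least_squares
from scipy.spatial.transform import Rotation as R
from bench import env,camera,camera_info,job
D=np.array([[-13.1,79.1],[-30.1,49.7],[-38.9,17],[-38.9,-17],[-30.1,-49.7],[-13.1,-79.1]])
def world(p,pts,z):
    c,s=np.cos(p[2]),np.sin(p[2]); return np.c_[pts@np.array([[c,s],[-s,c]])+p[:2],np.full(len(pts),z)]
def cam(n,st=None):
    i=camera_info(n);K=np.array([[i['fx'],0,i['cx']],[0,i['fy'],i['cy']],[0,0,1.]])
    if 'mount' in i:
        T=np.eye(4);T[:3,:3]=R.from_rotvec(st['tcp_rot']).as_matrix();T[:3,3]=st['tool_pos']
        M=np.linalg.inv(T@i['mount']);return K,R.from_matrix(M[:3,:3]).as_rotvec(),M[:3,3]
    return K,np.array(i['rvec'],float),np.array(i['tvec'],float)
def proj(c,P): return cv2.projectPoints(np.array(P,float),c[1],c[2],c[0],None)[0][:,0]
def ray(c,uv,z):
    Rm=cv2.Rodrigues(c[1])[0];d=Rm.T@np.linalg.solve(c[0],[uv[0],uv[1],1]);o=-Rm.T@c[2];return o+d*(z-o[2])/d[2]
E
python3 - <<'E'
from h import *
s=env.get_state();print(R.from_rotvec(s['tcp_rot']).as_matrix().round(3))
seed={"top":[(246,228),(258,230),(269,229),(280,224),(289,217),(296,208)],"scene":[(224,176),(215,182),(208,190),(203,201),(202,212),(204,222)]}
obs={}
for n in seed:
    im=cv2.imread(f"pics/{n}0.png");h=cv2.cvtColor(im,cv2.COLOR_BGR2HSV)
    m=((h[...,1]>120)&(h[...,2]>110)&(h[...,0]<28)).astype(np.uint8)
    o=[]
    for u,v in seed[n]:
        w=m[v-5:v+6,u-5:u+6];y,x=np.nonzero(w);o.append((u-5+x.mean(),v-5+y.mean(),len(x)))
    print(n,np.round(o,1).tolist());obs[n]=np.array(o)[:,:2]
for use in (["top"],["scene"],["top","scene"]):
    f=lambda p:np.concatenate([(proj(cam(n),world(p,D,21.5))-obs[n]).ravel() for n in use])
    r=least_squares(f,[600,0,.3],x_scale=[10,10,.1]);print(use,r.x.round(3),np.abs(r.fun).max())
print(world(r.x,D,23).round(1))
for n,uv in(("red",(303,191)),("green",(233,221))):print(n,ray(cam("top"),uv,40).round(1))
im=cv2.imread("pics/top0.png")[170:260,205:335];cv2.imwrite("pics/c1.png",cv2.resize(im,None,fx=6,fy=6,interpolation=cv2.INTER_CUBIC))
E
```

```text
[[ 0.394 -0.001  0.919]
 [-0.919  0.002  0.394]
 [-0.002 -1.    -0.   ]]
top [[246.3, 227.7, 27.0], [257.4, 229.2, 30.0], [269.1, 227.6, 27.0], [280.0, 223.0, 28.0], [289.2, 216.0, 31.0], [296.2, 206.9, 31.0]]
scene [[223.8, 175.1, 44.0], [214.3, 182.0, 46.0], [207.0, 190.1, 48.0], [202.6, 200.1, 47.0], [201.2, 210.9, 50.0], [203.3, 221.6, 57.0]]
['top'] [ 5.48964e+02 -6.43170e+01  4.03000e-01] 0.34098728766650765
['scene'] [ 5.49304e+02 -6.77250e+01  4.06000e-01] 0.21444842544497078
['top', 'scene'] [ 5.48948e+02 -6.60170e+01  4.05000e-01] 0.810427736799511
[[ 505.8    1.5   23. ]
 [ 501.7  -32.2   23. ]
 [ 506.5  -65.7   23. ]
 [ 519.9  -97.    23. ]
 [ 540.8 -123.6   23. ]
 [ 568.1 -143.9   23. ]]
red [ 612.8 -159.2   40. ]
green [524.5  40.5  40. ]
```

Emit:
{"api": "apply_moves", "payload": {"deltas": [[-2,0,3,0,0,0,6],[-4,0,6,0,0,0,4],[-6,0,9,0,0,0,2],[-8,0,12,0,0,0,0],[-10,0,15,0,0,0,0],[-12,0,18,0,0,0,0],[-14,0.5,21,0,0,0,0],[-16,1,24,0,0,0,0],[-18,1.5,27,0,0,0,0],[-20,2,30,0,0,0,0],[-21,2.5,33,0,0,0,0],[-22,3,35,0,0,0,0]], "squeeze": 30}}

```text
t: 1.1
tool_pos: [493.2, -253.6, 200.5]
tcp_rot: [-1.373, 0.904, -0.902]
contact_force: [0.6, -0.1, 0.3]
grip_width: -0.1
```

Emit:
{"api": "apply_moves", "payload": {"deltas": [[-1.5,1,2.5,0,0,0,0],[-3,2,5,0,0,0,0],[-5,3.5,8,0,0,0,0],[-6.5,4.5,10,0,0,0,0],[-7.1,5,11.2,0,0,0,0],[-7.1,5,11.2,0,0,0,0],[-7.1,5,11.2,0,0,0,0]]}}

```text
t: 1.68
tool_pos: [567.4, -144.6, 150.6]
tcp_rot: [-1.374, 0.904, -0.902]
contact_force: [-0.3, -0.5, -0.0]
grip_width: 0.2
```

```bash
python3 - <<'E'
from h import *
s=env.get_state();im=camera("wrist");cv2.imwrite("pics/w1raw.png",im)
print(s['tool_pos'],s['contact_force'],s['joint_velocities'].round(3) if hasattr(s['joint_velocities'],'round') else s['joint_velocities'])
np.savez("w1.npz",p=s['tool_pos'],r=s['tcp_rot'])
v=im.copy()
for u in proj(cam("wrist",s),world([548.9,-66,.405],D,23)):cv2.circle(v,tuple(int(a) for a in u.round()),3,(255,0,0),1)
cv2.imwrite("pics/w1.png",cv2.resize(v,(800,600)))
E
```

```text
[ 567.43726212 -144.605286    150.58384596] [-0.29666058 -0.50379654 -0.02211748] [ 0.036 -0.021  0.034  0.008  0.006  0.002  0.001]
```

View pics/w1.png

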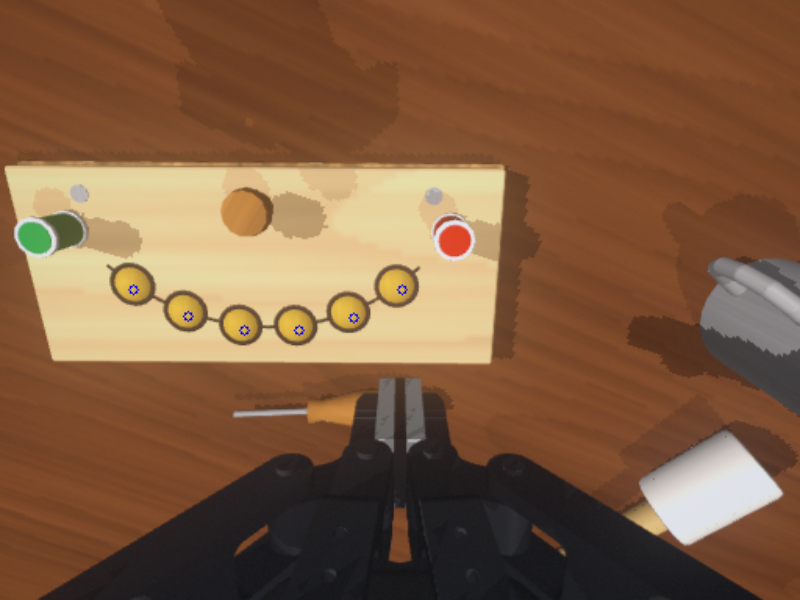

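```bash
python3 - <<'E'
from h import *
z=np.load("w1.npz");st=dict(tool_pos=z['p'],tcp_rot=z['r']);c=cam("wrist",st)
im=cv2.imread("pics/w1raw.png");h=cv2.cvtColor(im,cv2.COLOR_BGR2HSV)
m=((h[...,1]>150)&(h[...,0]>15)&(h[...,0]<30)&(h[...,2]>120)).astype(np.uint8)
g=proj(c,world([548.9,-66,.405],D,20)).round().astype(int);o=[]
for u,v in g:
    w=m[v-17:v+14,u-18:u+14];n,l,s,ce=cv2.connectedComponentsWithStats(w);k=1+s[1:,4].argmax();o.append(ce[k]+[u-18,v-17]);print(s[k],o[-1])
o=np.array(o)
for zz in(19,20,21):
    f=lambda p:(proj(c,world(p,D,zz))-o).ravel()
    r=least_squares(f,[549,-66,.4],x_scale=[10,10,.1]);print(zz,r.x.round(3),np.abs(r.fun).max())
f=lambda p:(proj(c,world(p,D,20))-o).ravel();r=least_squares(f,[549,-66,.4],x_scale=[10,10,.1])
print(world(r.x,D,23).round(1))
E
```

```text
[  4   4  23  22 371] [ 84.2425876  181.44474394]
[  5   5  22  20 351] [118.15669516 198.68091168]
[  5   5  22  20 349] [153.40401146 207.65329513]
[  4   5  22  21 348] [188.6408046  207.89655172]
[  4   6  22  20 352] [222.37784091 199.5       ]
[  4   5  22  22 372] [253.28494624 182.6344086 ]
19 [ 5.49316e+02 -6.25180e+01  4.02000e-01] 0.410725234898635
20 [ 5.49736e+02 -6.26480e+01  4.02000e-01] 0.7320956831631946
21 [ 5.50155e+02 -6.27780e+01  4.02000e-01] 1.0558483856527658
[[ 506.7    5.    23. ]
 [ 502.6  -28.7   23. ]
 [ 507.3  -62.2   23. ]
 [ 520.6  -93.5   23. ]
 [ 541.5 -120.2   23. ]
 [ 568.6 -140.6   23. ]]
```

Emit:
{"api": "apply_moves", "payload": {"deltas": [[0,2,0,0,0,0,0],[0,4.5,0.1,0,0,0,0],[-0.1,7,0.2,0,0,0,0],[-0.2,9,0.2,0,0,0,0],[-0.2,10.5,0.2,0,0,0,0],[-0.2,11,0.2,0,0,0,0],[-0.2,11,0.2,0,0,0,0],[-0.2,11,0.2,0,0,0,0],[-0.2,11,0.2,0,0,0,0]]}}

```text
t: 2.48
tool_pos: [568.9, -144.5, 42.5]
tcp_rot: [-1.373, 0.904, -0.907]
contact_force: [0.6, 0.1, 0.9]
grip_width: -0.1
```

```bash
python3 - <<'E'
from h import *
s=env.get_state();im=camera("wrist");c=cam("wrist",s)
print(s['tool_pos'],s['contact_force'],R.from_rotvec(s['tcp_rot']).as_matrix().round(3).tolist())
h=cv2.cvtColor(im,cv2.COLOR_BGR2HSV)
m=((h[...,1]>150)&(h[...,0]>15)&(h[...,0]<30)&(h[...,2]>120)).astype(np.uint8)
v=im.copy();n,l,S,ce=cv2.connectedComponentsWithStats(m)
for k in range(1,n):
    if S[k,4]>60:print(S[k],ce[k].round(1),ray(c,ce[k],20).round(1))
for u in proj(c,world([549.5,-63.5,.403],D,20)):cv2.circle(v,tuple(int(a) for a in u.round()),2,(255,0,0),1)
t=proj(c,[s['tool_pos']])[0];print("tcp px",t);cv2.circle(v,tuple(int(a) for a in t.round()),3,(0,255,0),1)
cv2.imwrite("pics/w2raw.png",im);cv2.imwrite("pics/w2.png",cv2.resize(v,(800,600)));np.savez("w2.npz",p=s['tool_pos'],r=s['tcp_rot'])
E
```

```text
[ 568.8608786  -144.48239133   42.46999185] [0.56039919 0.07194741 0.8915626 ] [[0.394, 0.002, 0.919], [-0.919, 0.0, 0.394], [0.001, -1.0, 0.002]]
[ 59 149  26  45 505] [ 70.4 169.5] [567.2 -32.4  20. ]
[234 221  35  29 651] [250.1 233. ] [ 570.5 -138.6   20. ]
[  0 227   7  23 116] [  2.4 238.7] [509.   -4.3  20. ]
[ 26 246  35  30 793] [ 43.3 260.4] [503.7 -29.4  20. ]
[187 246  34  30 794] [203.6 260.8] [ 542.  -119.7   20. ]
[ 82 259  34  29 757] [ 98.5 272.8] [508.3 -62.6  20. ]
[136 259  34  29 759] [152.3 272.9] [521.4 -93.4  20. ]
[249 342  14  17 131] [254.9 351.6] [ 488.9 -176.7   20. ]
tcp px [258.38070125 258.39530148]
```

View pics/w2.png

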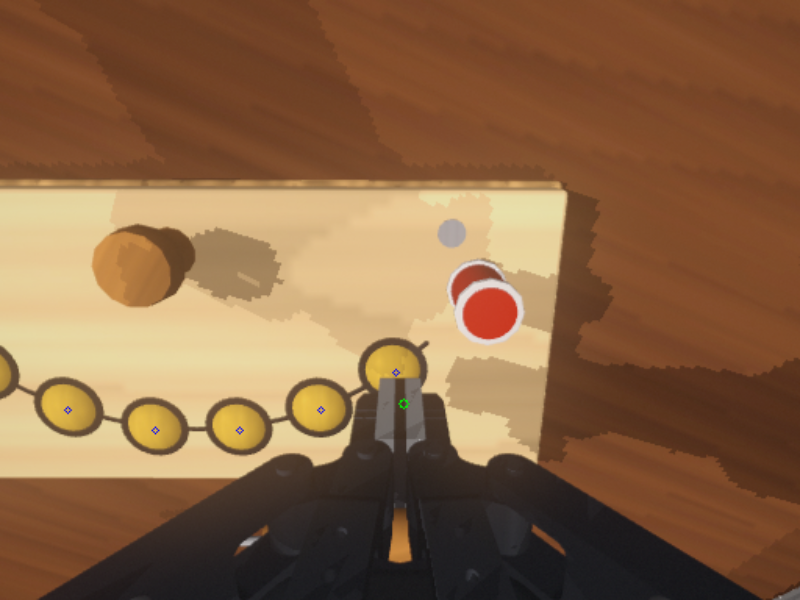

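Emit:
{"api": "apply_moves", "payload": {"deltas": [[-0.1,0.5,0.1,0,0,0,0],[-0.2,1.0,0.1,0,0,0,0],[-0.3,1.4,0.1,0,0,0,0],[-0.3,1.4,0.1,0,0,0,0],[-0.3,1.4,0.1,0,0,0,0],[-0.3,1.4,0.1,0,0,0,0]]}}

```text
t: 3.03
tool_pos: [568.7, -141.0, 28.4]
tcp_rot: [-1.373, 0.904, -0.906]
contact_force: [0.3, -1.2, 0.2]
grip_width: -0.5
```

```bash
python3 - <<'E'
from h import *
for i in range(4):
    s=env.get_state();print(s['t'],s['tool_pos'].round(2),s['contact_force'].round(2),np.round(s['joint_velocities'],3)); camera("wrist")
E
```

```text
3.0333 [ 568.69 -140.97   28.36] [ 0.33 -1.24  0.21] [-0.001 -0.004  0.001 -0.003 -0.001  0.001 -0.001]
3.0833 [ 568.79 -141.01   28.47] [ 0.59 -0.12  0.89] [ 0.    -0.002  0.    -0.001  0.    -0.001  0.   ]
3.1333 [ 568.82 -141.06   28.54] [-0.1   0.11 -0.02] [ 0.002 -0.002  0.     0.001 -0.002  0.    -0.   ]
3.1833 [ 568.83 -141.06   28.6 ] [ 0.55  0.38 -0.32] [ 0.001  0.001  0.    -0.    -0.     0.001 -0.001]
```

Emit:
{"api": "apply_moves", "payload": {"deltas": [[0,0.25,0,0,0,0,0],[0,0.5,0,0,0,0,0],[0,0.65,0,0,0,0,0],[0,0.8,0,0,0,0,0],[0,0.8,0,0,0,0,0],[0,0.8,0,0,0,0,0]]}}

```text
t: 3.73
tool_pos: [568.9, -141.1, 20.7]
tcp_rot: [-1.373, 0.904, -0.907]
contact_force: [-0.3, -0.1, 2.1]
grip_width: -0.1
```

```bash
cat > rd.py <<'E'
from h import *
F=[]
for i in range(6):
    s=env.get_state();F.append(s['contact_force']);im=camera("wrist")
d=s['tool_pos'][:2]-[549.6,-63.8];c,n=np.cos(.403),np.sin(.403)
print(s['t'],s['tool_pos'].round(2),'F',np.mean(F,0).round(2),'jig',(c*d[0]+n*d[1]).round(1),(c*d[1]-n*d[0]).round(1),'ydir',R.from_rotvec(s['tcp_rot']).as_matrix()[:,1].round(4))
cv2.imwrite("pics/last.png",im)
E
python3 rd.py
```

```text
3.9833 [ 568.94 -141.12   20.74] F [-0.3  -0.24  1.74] jig -12.5 -78.7 ydir [ 2.6e-03  1.0e-04 -1.0e+00]
```

Emit:
{"api": "apply_moves", "payload": {"deltas": [[0,0.08,0,0,0,0,0],[0,0.08,0,0,0,0,0],[-0.3,0.08,-0.2,0,0,0,0],[-0.7,0.08,-0.5,0,0,0,0],[-1.1,0.08,-0.75,0,0,0,0],[-1.5,0.08,-1.0,0,0,0,0],[-1.9,0.08,-1.25,0,0,0,0],[-2.3,0.08,-1.5,0,0,0,0],[-2.7,0.08,-1.7,0,0,0,0],[-2.9,0.08,-1.75,0,0,0,0],[-2.9,0.08,-1.75,0,0,0,0]]}}

```text
t: 4.95
tool_pos: [540.5, -120.8, 19.8]
tcp_rot: [-1.373, 0.904, -0.906]
contact_force: [0.5, -0.1, 2.0]
grip_width: 0.0
```

```bash
python3 rd.py; python3 -c "
import cv2;cv2.imwrite('pics/last8.png',cv2.resize(cv2.imread('pics/last.png')[150:342,100:400],None,fx=2.5,fy=2.5))"
```

```text
5.2 [ 540.56 -120.82   19.6 ] F [-0.62  0.28  2.7 ] jig -30.7 -48.9 ydir [ 7.e-04  9.e-04 -1.e+00]
```

View pics/last8.png

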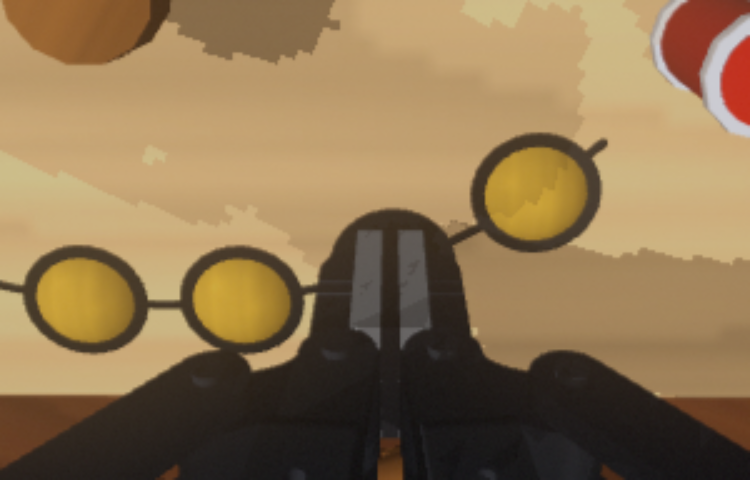

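Emit:
{"api": "apply_moves", "payload": {"deltas": [[-0.3,0,-0.1,0,0,0,0],[-0.7,0,-0.25,0,0,0,0],[-1.1,0,-0.4,0,0,0,0],[-1.5,0,-0.5,0,0,0,0],[-1.9,0,-0.6,0,0,0,0],[-2.3,0,-0.7,0,0,0,0],[-2.7,0,-0.75,0,0,0,0],[-3.0,0,-0.8,0,0,0,0],[-3.2,0,-0.8,0,0,0,0],[-3.2,0,-0.8,0,0,0,0],[-3.2,0,-0.8,0,0,0,0]]}}

```text
t: 6.17
tool_pos: [520.2, -93.9, 19.6]
tcp_rot: [-1.373, 0.906, -0.904]
contact_force: [0.3, 0.6, 3.2]
grip_width: -0.1
```

```bash
python3 rd.py
```

```text
6.4167 [520.25 -93.98  19.47] F [-0.16  0.68  2.94] jig -38.8 -16.3 ydir [-1.0e-04  1.7e-03 -1.0e+00]
```

Next dome 3: dx = −33.3 mm, dz = −0.1 mm (arc dips to −39 midway).

Emit:
{"api": "apply_moves", "payload": {"deltas": [[-0.3,-0.01,0,0,0,0,0],[-0.7,-0.01,-0.05,0,0,0,0],[-1.1,-0.01,-0.1,0,0,0,0],[-1.5,-0.01,-0.1,0,0,0,0],[-1.9,-0.01,-0.1,0,0,0,0],[-2.3,-0.01,-0.1,0,0,0,0],[-2.7,-0.01,-0.05,0,0,0,0],[-3.1,-0.01,0,0,0,0,0],[-3.3,-0.01,0,0,0,0,0],[-3.3,-0.01,0,0,0,0,0],[-3.3,-0.01,0,0,0,0,0]]}}

```text
t: 7.38
tool_pos: [507.1, -62.7, 19.6]
tcp_rot: [-1.373, 0.906, -0.903]
contact_force: [0.0, 0.3, 3.0]
grip_width: 0.1
```

```bash
python3 rd.py
```

```text
7.6333 [507.08 -62.92  19.57] F [0.16 1.68 2.82] jig -38.8 17.5 ydir [-5.0e-04  2.6e-03 -1.0e+00]
```

Dome 2: target (−30.1, 49.7): dx = −32.2, dz = +8.7.

Emit:
{"api": "apply_moves", "payload": {"deltas": [[-0.3,0,0.05,0,0,0,0],[-0.7,0,0.1,0,0,0,0],[-1.1,0,0.2,0,0,0,0],[-1.5,0,0.3,0,0,0,0],[-1.9,0,0.45,0,0,0,0],[-2.3,0,0.55,0,0,0,0],[-2.7,0,0.7,0,0,0,0],[-3.0,0,0.8,0,0,0,0],[-3.2,0,0.9,0,0,0,0],[-3.2,0,0.9,0,0,0,0],[-3.2,0,0.9,0,0,0,0]]}}

```text
t: 8.6
tool_pos: [502.6, -29.2, 19.7]
tcp_rot: [-1.372, 0.906, -0.902]
contact_force: [-0.1, -0.3, 3.2]
grip_width: 0.3
```

```bash
python3 rd.py
```

```text
8.85 [502.57 -29.3   19.63] F [-0.25  1.56  3.05] jig -29.7 50.2 ydir [-8.0e-04  3.4e-03 -1.0e+00]
```

Dome 1: target (−13.1, 79.1): dx = −28.9, dz = +16.6.

Emit:
{"api": "apply_moves", "payload": {"deltas": [[-0.3,0,0.1,0,0,0,0],[-0.7,0,0.3,0,0,0,0],[-1.1,0,0.5,0,0,0,0],[-1.5,0,0.75,0,0,0,0],[-1.9,0,1.0,0,0,0,0],[-2.3,0,1.3,0,0,0,0],[-2.6,0,1.5,0,0,0,0],[-2.9,0,1.65,0,0,0,0],[-2.9,0,1.65,0,0,0,0],[-2.9,0,1.65,0,0,0,0],[-2.9,0,1.65,0,0,0,0]]}}

```text
t: 9.82
tool_pos: [506.5, 4.9, 19.8]
tcp_rot: [-1.371, 0.905, -0.901]
contact_force: [0.5, 2.1, 3.3]
grip_width: 0.0
```

```bash
python3 rd.py; python3 -c "
import cv2;cv2.imwrite('pics/end8.png',cv2.resize(cv2.imread('pics/last.png'),(800,600)))"
```

```text
10.0667 [506.35   4.22  19.77] F [0.36 1.83 2.79] jig -13.1 79.5 ydir [-6.0e-04  3.9e-03 -1.0e+00]
```

View pics/end8.png

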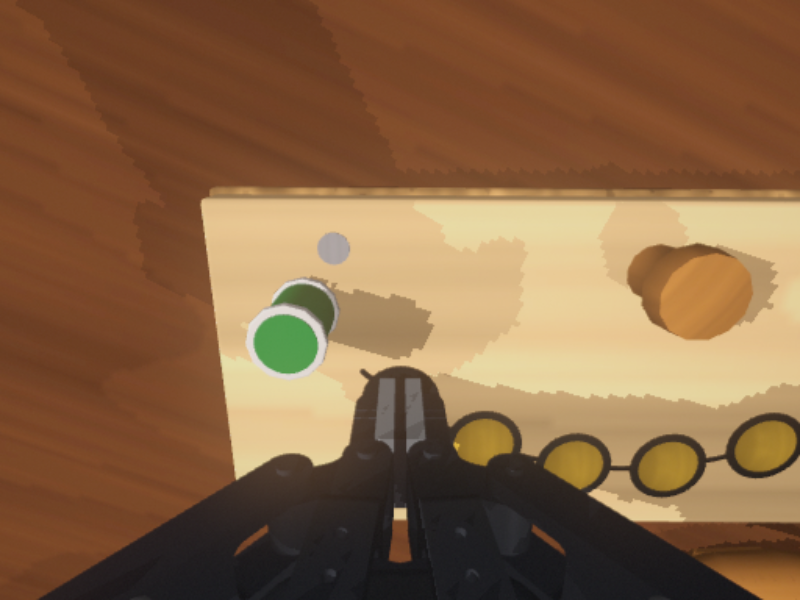

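```bash
python3 rd.py; python3 -c "
from bench import job;print(job.job_done())"
```

```text
10.3667 [506.25   3.92  19.71] F [0.27 1.99 2.59] jig -13.3 79.3 ydir [-7.0e-04  3.5e-03 -1.0e+00]
the job is handed in; nothing more can be done
None
```

I slid the closed fingertips along the row from dome 6, at the red bobbin, to dome 1, at the green one. I stopped briefly on each dome and handed the job in at about 10.4 s with the fingers still on dome 1.

- **Pressing force:** I read about 1.7 N at first on dome 6, then pressed 0.8 mm further before sliding. The other domes read about 2.6 to 3.1 N. From the spring rate that is roughly 1.8 to 3.4 mm of travel, so every dome should have passed its 1.5 mm mark. I had no direct reading of dome travel.
- **Final check:** Just before hand-in the tool was over dome 1 by my position estimate (jig −13.3, 79.3 mm; dome at −13.1, 79.1 mm) and pressing with about 2.6 N. The last picture shows the green bobbin upright, and the domes in view look up. The red bobbin, mug, jar, cone and mallet were not in that picture, and I did not look at them again.
- **Disagreements:** The three cameras differed by up to 5 mm on the jig's y position, so I settled on a value about 1 mm off the wrist camera's, corrected by where the fingertips appeared in its picture. A sideways force of about 2 N, probably friction, remained at the end, with the tool creeping a few tenths of a millimetre as it settled.

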